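# Build up a test cell on its guide rods

## Robot

A 7-joint arm with a two-finger parallel gripper is mounted at the origin on the work surface. World frame = base frame: x ahead of the robot, y to its left, z up, the work surface at z = 0. Lengths are in m, angles in rad, forces in N, time in s.
With the tool pointing down it reaches from about 0.35 to 0.9 m from the base axis. Payload 8.1 kg.
Tool frame: the origin (TCP) lies at the very end of the fingers, on their centre line; the grasp point (between the pads) lies arm.hold_point_z behind it (arm.hold_point_z is the distance from the TCP to the grasp point, in m); z points along the fingers, y is the line along which they close (so a half turn about z gives the same grasp; the last joint's range is limited). The gripper opens to 92 mm and grips with 3 to 60 N. Pads are 19 mm wide; open, the fingers measure 130 mm over their backs; the gripper's body (75 mm by 190 mm) begins 47 mm behind the grasp point.
Start: joints at [-1.263, 0.434, 0.025, 1.573, -0.012, 1.134, -0.075], TCP at [0.25, 0.573, 0.227] pointing down, gripper open.
Joint ranges: [-2.62, 2.62], [-0.44, 2.09], [-1.27, 1.32], [0.08, 2.57], [-1.32, 4.46], [0.12, 2], [-2.74, 2.74]. Speed limits (rad/s): [2.22, 2.22, 3.01, 3.01, 3.14, 3.14, 3.14].

## Interface

Orientations are given as a rotation vector (axis times angle).
In Python, from cell import arm, vision, job, cut_out gives the robot as it stands. The module is installed in compiled form; this text tells all that it offers.
- The arm moves only by the tool play_rows, never from a script. Its argument "increments" is text: rows parted by semicolons, each of 5 numbers parted by spaces: the shift along the tool's x, y, z in cm, then the turn about the tool's z in degrees, then the opening, from -1 (shut) to 1 (fully open), so that 0 is half open. A call has 1 to 5 rows; each row shifts and turns the commanded pose from where the row before left it, along the tool's axes as they then stand; what a row does not reach is not made up. A row lasts 1/12 s, in which the tool goes at most 41.7 mm and 7.16 degrees, less where a joint would pass 70% of its speed; a pose out of reach is approached as far as the arm can. A call is refused whole if a number of a shift passes 4.17 or a number of a turn 7.16, either way. A call with a gripper value outside its range is refused whole. The fingers move at their own pace and stop on an object; "grip_force" is the grip in N (left out, the last holds). Time passes only in rows, so rows that do not move let the fingers close. It gives the time, the measured TCP pose, the force, the opening and the grip force at its end, in the units of the state.
- arm.observe(): the state, without advancing time (a new reading comes with each control period).
- vision.get_image(name): name is "side" or "top" or "wrist"; returns a dict with "frame" (384x512x3 uint8, red, green, blue), "z_map" (384x512 float32, m along the optical axis (not along the pixel's ray), 0 where there is no reading), "mtx" (3x3 intrinsics, pixels), "cam_to_world" (4x4, takes a point from camera to world coordinates). Camera axes: x right, y up, looking along -z (the intrinsics and any distortion apply to the point x, -y, -z); pixel columns grow to the right and rows downward; lengths in m; the calibration is good to about 2 mm. A picture is of the moment at which its call begins.
- job.sign_off(): hands the job in; it is judged then, once.
Trained networks look in a picture, given as the dict that the camera call returned (one of the last four; its "shot" number tells which), for a name from the list of things; names that differ only in an ending like _2 or _b are one class to them, and where a whole thing is asked for, a point or a joint stands for the part that bears it (a point fixed in the world has none). Each returns a list of dicts, best first, with "confidence" (0 to 1); they miss things now and then, are a little off and sometimes report something else, mostly with a low value. They report only what shows in the picture. A call takes as long as a camera call. They do not tell look-alikes from the thing itself.
- cut_out(query, picture): "mask" (384x512 bool, what is visible of it) and "point" ([row, column] in pixels, amid what is visible of it).
The state is a dict: "clock": time; "joints": joint angles; "dq": joint speeds; "joint_efforts": joint torques, N m; "position": TCP position; "ee_rot": TCP orientation; "force": force on the tool from outside, world axes, zero at the start; "ft_torque": the same for the moment, N m; "width": opening from 0.0 (shut) to 1.0 (fully open); "gripper_force": force on a finger pad.
Only numpy, scipy, OpenCV 4.12 (cv2) and the standard library are available. Lean on these libraries where they do the work, as an engineer would, in place of code of your own. Each camera call takes 0.05 s, during which the arm holds its last target. There are 200 camera calls.

## Task

Build up the test cell on the black base: first the copper plate, on it the blue frame, then the white plate, and last the red plate, each lying flat as it lies now, square on the stack with a guide rod in both its end notches. Set each plate down rather than dropping it, and leave the glassware, the jar, the bowl and the brass weight where they stand.

Things in the scene. Friction and masses are not known exactly. Their poses are not given: they have to be found in the camera images.
- cell_base: black plastic block fixed to the bench, 124 mm long (x axis), 64 wide (y), 24 high. Two upright steel guide rods, 8 mm thick, stand on its top on the long centre line at x = +41 and -41 mm and end 44 mm above its top. Plates lie lengthwise on it with a rod in each end notch: 8 mm of play along, 7 mm across; four plates end 4 mm above the rods. Origin: centre of its underside, z up.
- copper_plate: bare copper current collector plate, solid, about 0.4 kg: 92 mm long (x axis), 50 wide (y), 12 thick, an open notch in the middle of each short end, 22 mm wide and 17 deep (a wide H). Lies flat on the bench. Origin: centre of its underside, z up; the same after a half turn about z.
- blue_frame: blue plastic spacer frame, about 60 g, with a window of 40 by 26 mm through its middle: 92 mm long (x axis), 50 wide (y), 12 thick, an open notch in the middle of each short end, 22 mm wide and 17 deep (a wide H). Lies flat on the bench. Origin: centre of its underside, z up; the same after a half turn about z.
- white_plate: white ceramic separator plate, solid, about 140 g: 92 mm long (x axis), 50 wide (y), 12 thick, an open notch in the middle of each short end, 22 mm wide and 17 deep (a wide H). Lies flat on the bench. Origin: centre of its underside, z up; the same after a half turn about z.
- red_plate: red-painted metal end plate, solid, about 130 g, with four small flush steel screw heads on its upper face: 92 mm long (x axis), 50 wide (y), 12 thick, an open notch in the middle of each short end, 22 mm wide and 17 deep (a wide H). Lies flat on the bench. Origin: centre of its underside, z up; the same after a half turn about z.
- beaker: small green glass beaker, open, 60 mm across the rim and 60 mm high; a bystander. Origin: centre of its underside.
- weight: brass calibration weight with a knob on top, 42 mm across, 55 mm high; a bystander. Origin: centre of its underside.
- amber_jar: closed amber sample jar with label and white cap, 48 mm across, 60 mm high; a bystander. Origin: centre of its underside.
- mortar: small grey plastic bowl, 68 mm across the rim and 34 mm high; a bystander. Origin: centre of its underside.
There are look-alikes about, which are no part of the job. Of the things like the blue_frame, leave any that is pink; of the rest the larger one is meant. Of the things that look like the red_plate, the smaller one is meant.

How it is judged:
By the outcome, as a careful person would: the job done as asked, in the order asked, and still so for the second after the job is handed in, with the robot touching nothing.
It also fails if it takes over 104 s, if anything falls off the work surface, if the arm or the gripper's body presses on something with over 40 N, if the wrist force passes 120 N, or if a joint passes its speed limit or range.

## Working session

There is one attempt and no reset: what is moved stays moved. The work goes in short steps, Python scripts to look and compute and a tool call to move; the robot and the scene stay as the last step left them, time stands still between calls to the robot, and variables do not carry over. Pictures are saved under pics/ and viewed, at most 14 in all, crops included, and the job is handed in when it is done.

Besides the shell and the picture viewer there is one more tool, called in YAML: its name, and indented under it one key for each argument. play_rows: Moves the arm, as the interface text tells. Its arguments: {"type":"object","properties":{"increments":{"type":"string"},"grip_force":{"type":"number"}},"required":["increments"]}

```bash
mkdir -p pics; cat > h.py <<'E'
import numpy as np, cv2
from cell import arm, vision, job, cut_out
def world(p):
    z=p["z_map"]; K=p["mtx"]; T=p["cam_to_world"]
    v,u=np.mgrid[0:384,0:512]
    c=np.stack([(u-K[0,2])/K[0,0]*z,-(v-K[1,2])/K[1,1]*z,-z,np.ones_like(z)],-1)
    return (c@T.T)[...,:3]
def save(p,n): cv2.imwrite("pics/"+n,cv2.cvtColor(p["frame"],cv2.COLOR_RGB2BGR))
E
python3 - <<'E'
from h import *
s=arm.observe();print({k:np.round(v,3) for k,v in s.items()},arm.hold_point_z)
a=vision.get_image("top");b=vision.get_image("side")
im=np.hstack([a["frame"]])
save(a,"top.png");save(b,"side.png")
W=world(a);print(a["mtx"],a["cam_to_world"].round(3))
for n in ["cell_base","copper_plate","blue_frame","white_plate","red_plate","beaker","weight","amber_jar","mortar"]:
    for d in cut_out(n,a):
        m=d["mask"]&(a["z_map"]>0)
        P=W[m]; 
        zt=np.percentile(P[:,2],60); Q=P[abs(P[:,2]-zt)<.006]
        r=cv2.minAreaRect((Q[:,:2]*1000).astype(np.float32))
        print(n,round(d["confidence"],2),np.round(d["point"]),"z",round(zt,3),np.round(r[0]),np.round(r[1]),round(r[2],1))
E
```

```text
{'clock': np.float64(0.0), 'joints': array([-1.263,  0.435,  0.025,  1.574, -0.012,  1.134, -0.075]), 'dq': array([ 0.   , -0.   ,  0.001, -0.001,  0.001, -0.001,  0.001]), 'joint_efforts': array([-1.0000e-03, -6.6786e+01,  9.8500e-01, -3.1445e+01, -6.0000e-02,
        4.4000e-02,  0.0000e+00]), 'position': array([0.249, 0.573, 0.226]), 'ee_rot': array([-6.410e-01, -3.075e+00,  2.000e-03]), 'force': array([-0.732, -0.668, -0.19 ]), 'ft_torque': array([ 0.039, -0.023, -0.043]), 'gripper_force': np.float64(0.0), 'width': np.float64(0.999)} 0.0188
[[425.94451466   0.         254.23991416]
 [  0.         425.94451466 190.61669425]
 [  0.           0.           1.        ]] [[ 0.005  0.978 -0.208  0.244]
 [-1.     0.006  0.005 -0.01 ]
 [ 0.006  0.208  0.978  1.334]
 [ 0.     0.     0.     1.   ]]
cell_base 0.78 [168. 333.] z 0.026 [ 601. -265.] [124.  66.] 37.6
copper_plate 0.64 [171. 275.] z 0.013 [595. -85.] [90. 52.] 43.2
copper_plate 0.3 [166. 227.] z 0.013 [602.  73.] [89. 50.] 64.4
blue_frame 0.85 [216. 358.] z 0.014 [ 453. -329.] [50. 91.] 55.5
blue_frame 0.7 [223. 252.] z 0.013 [437.  -5.] [49. 89.] 72.0
blue_frame 0.69 [256. 378.] z 0.014 [ 340. -398.] [50. 92.] 32.4
blue_frame 0.49 [214. 392.] z 0.009 [ 451. -449.] [35. 58.] 15.7
white_plate 0.7 [220. 250.] z 0.013 [436.  -5.] [49. 91.] 72.2
red_plate 0.89 [168. 225.] z 0.013 [602.  74.] [92. 51.] 64.4
red_plate 0.67 [149. 129.] z 0.016 [662. 388.] [121.  64.] 44.4
red_plate 0.2 [167. 333.] z 0.026 [ 601. -265.] [124.  66.] 37.6
red_plate 0.18 [220. 248.] z 0.014 [437.  -4.] [49. 85.] 72.8
beaker 0.81 [164. 172.] z 0.037 [609. 244.] [53. 49.] 53.9
weight 0.68 [216. 144.] z 0.038 [448. 332.] [37. 38.] 46.5
amber_jar 0.57 [212. 302.] z 0.06 [ 451. -171.] [41. 40.] 3.0
amber_jar 0.29 [222. 196.] z 0.023 [427. 163.] [54. 52.] 70.6
mortar 0.84 [222. 197.] z 0.025 [428. 164.] [56. 55.] 27.6
mortar 0.23 [215. 143.] z 0.038 [449. 333.] [39. 38.] 46.5
```

```bash
python3 - <<'E'
import cv2
i=cv2.imread("pics/top.png");cv2.imwrite("pics/crop.png",cv2.resize(i[120:290,90:440],None,fx=2.28,fy=2.28,interpolation=2))
E
```

```text
(no output)
```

View pics/crop.png

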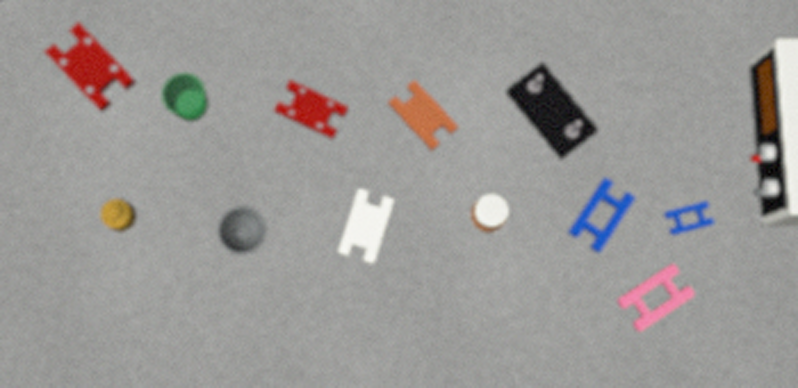

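View pics/side.png

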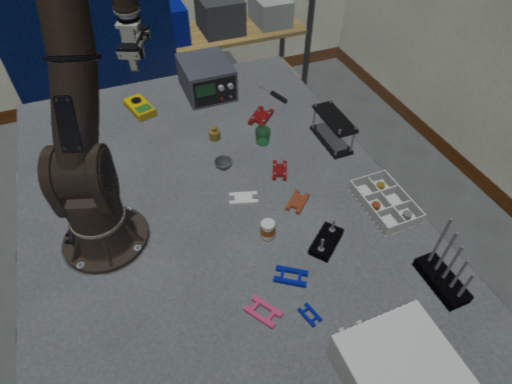

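Top view in original pixels:
- Blue frame: the full-size blue one at (358,216), 92x50 mm, is meant. The blue one at (392,214) is smaller and the one at (378,256) is pink.
- Red plate: the one at (225,168), 92x51 mm, is meant. The one at (129,149) is larger, 121x64 mm.

The enlarged crop confirms both. I'll start with the copper plate at (275,171).

play_rows:
  increments: "0 0 0 7.1 1;0 0 0 7.1 1;0 0 0 7.1 1;0 0 0 7.1 1;0 0 0 7.1 1"

```text
clock: 0.97
position: [0.2496, 0.573, 0.2268]
ee_rot: [-1.556, -2.729, -0.0]
force: [-0.7, 0.2, -0.2]
width: 0.999
gripper_force: 0.0
```

play_rows:
  increments: "0 0 0 7.1 1;0 0 0 7.1 1;0 0 0 7.1 1;0 0 0 7.1 1;0 0 0 7.1 1"

```text
clock: 1.38
position: [0.2496, 0.573, 0.2268]
ee_rot: [-2.314, -2.125, -0.0]
force: [-0.4, -0.2, 0.1]
width: 1.002
gripper_force: 0.0
```

play_rows:
  increments: "0 0 0 7.1 1;0 0 0 7.1 1;0 0 0 7.1 1;0 0 0 7.1 1;0 0 0 7.1 1"

```text
clock: 1.8
position: [0.2495, 0.5731, 0.2268]
ee_rot: [-2.852, -1.318, -0.0]
force: [-0.5, -0.8, -0.7]
width: 1.002
gripper_force: 0.0
```

play_rows:
  increments: "0 0 0 7.1 1;-1 3.9 0 0 1;-1 3.9 0 0 1;-1 3.9 0 0 1;-1 3.9 0 0 1"

```text
clock: 2.22
position: [0.3269, 0.4299, 0.2267]
ee_rot: [-2.924, -1.149, -0.0]
force: [0.5, -0.4, 0.0]
width: 1.0
gripper_force: 0.0
```

play_rows:
  increments: "-1.1 3.9 0 0 1;-1.1 3.9 0 0 1;-1.1 3.9 0 0 1;-1.1 3.9 0 0 1;-1.1 3.9 0 0 1"

```text
clock: 2.63
position: [0.4193, 0.2494, 0.2271]
ee_rot: [-2.924, -1.148, -0.001]
force: [0.1, 0.3, -0.2]
width: 1.003
gripper_force: 0.0
```

play_rows:
  increments: "-1.1 3.9 0 0 1;-1.1 3.9 0 0 1;-1.1 3.9 0 0 1;-1.1 3.9 0 0 1;-1.1 3.9 0 0 1"

```text
clock: 3.05
position: [0.5117, 0.069, 0.2271]
ee_rot: [-2.924, -1.148, -0.001]
force: [1.4, 0.9, -0.9]
width: 0.996
gripper_force: 0.0
```

```bash
cat >> h.py <<'E'
from scipy.spatial.transform import Rotation as Ro
def frame():
    s=arm.observe(); R=Ro.from_rotvec(s["ee_rot"]).as_matrix(); return np.array(s["position"]),R,s
def yaw(R): return np.degrees(np.arctan2(R[1,0],R[0,0]))
def togo(xy,ang):
    "shift (cm, tool axes now / after turn) and turn (deg) to place tool x along ang at xy"
    p,R,s=frame(); d=np.r_[np.array(xy)-p[:2],0]
    t=-((ang-yaw(R)+90)%180-90)
    R2=R@Ro.from_euler('z',t,degrees=True).as_matrix()
    print("pos",p.round(4),"yaw",yaw(R).round(1),"zdir",R[:,2].round(3),"F",np.round(s["force"],1),"t",round(float(s["clock"]),2),"w",round(float(s["width"]),3))
    print("turn",t.round(2),"shift now",(R.T@d*100).round(2),"after turn",(R2.T@d*100).round(2))
def find(name,p,near=None,zr=None):
    W=world(p);o=[]
    for d in cut_out(name,p):
        m=d["mask"]&(p["z_map"]>0);P=W[m]
        zt=np.median(P[:,2]) if zr is None else zr
        Q=P[abs(P[:,2]-zt)<.005]
        if len(Q)<20: continue
        r=cv2.minAreaRect((Q[:,:2]*1000).astype(np.float32)); a=r[2] if r[1][0]>r[1][1] else r[2]+90
        print(name,round(d["confidence"],2),np.round(d["point"]),"z",zt.round(4) if zr is None else zr,np.round(r[0],1),np.round(r[1],1),"long",round(a%180,1))
E
python3 - <<'E'
from h import *
togo((.595,-.085),43.2)
w=vision.get_image("wrist");save(w,"w1.png")
print(w["cam_to_world"].round(3),w["mtx"][0,0])
find("copper_plate",w);find("cell_base",w)
togo((.601,-.265),37.6)
E
```

```text
pos [0.5117 0.069  0.2271] yaw 42.9 zdir [ 0.001  0.001 -1.   ] F [ 1.4  0.9 -0.9] t 3.05 w 0.996
turn -0.31 shift now [-4.380e+00  1.696e+01 -1.000e-02] after turn [-4.470e+00  1.693e+01 -1.000e-02]
[[ 0.68   0.704  0.205  0.568]
 [-0.733  0.653  0.192  0.12 ]
 [ 0.001 -0.281  0.96   0.386]
 [ 0.     0.     0.     1.   ]] 335.74092571271257
copper_plate 0.63 [190. 393.] z 0.0126 [595.1 -81.9] [92.4 51.1] long 42.1
pos [0.5122 0.0669 0.2271] yaw 42.5 zdir [ 0.001 -0.001 -1.   ] F [ 0.5  1.2 -0.1] t 3.2 w 0.999
turn 4.86 shift now [-15.85  30.48   0.04] after turn [-13.21  31.71   0.04]
```

View pics/w1.png

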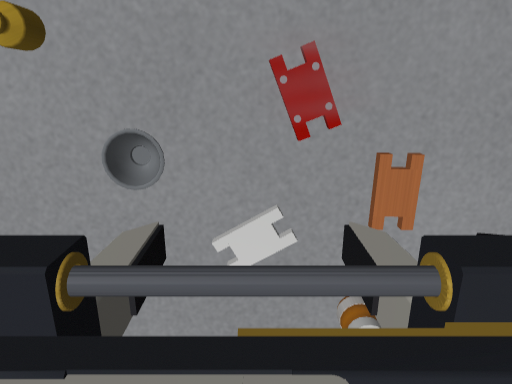

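The wrist view shows copper at (395,190), red at (305,90) and white at (255,240). I'll move in so that copper is just ahead of the camera.

play_rows:
  increments: "-2.2 3.3 0 0 1;-2.2 3.3 0 0 1;-2.2 3.3 0 0 1;-2.2 3.3 0 0 1;-2.2 3.4 0 0 1"

```text
clock: 3.62
position: [0.5435, -0.1253, 0.2267]
ee_rot: [-2.922, -1.152, -0.001]
force: [0.8, -0.6, 0.4]
width: 1.002
gripper_force: 0.0
```

play_rows:
  increments: "0 0 2 0 1;0 0 1 0 1;0 0 0 0 1"

```text
clock: 3.87
position: [0.542, -0.1237, 0.1945]
ee_rot: [-2.921, -1.149, 0.005]
force: [-0.1, 0.4, -0.1]
width: 0.999
gripper_force: 0.0
```

```bash
python3 - <<'E'
from h import *
w=vision.get_image("wrist");save(w,"w2.png")
find("copper_plate",w,zr=.0125);find("cell_base",w,zr=.0245)
togo((.595,-.083),42.3)
E
```

```text
copper_plate 0.91 [ 97. 258.] z 0.0125 [595.3 -82.1] [92.  49.9] long 42.0
cell_base 0.62 [192. 393.] z 0.0245 [ 609.  -256.1] [103.7  64.5] long 37.9
pos [ 0.5437 -0.1236  0.197 ] yaw 43.0 zdir [-0.     0.001 -1.   ] F [-0.2  0.6 -0.2] t 4.02 w 1.002
turn 0.74 shift now [6.53 0.53 0.  ] after turn [6.53 0.45 0.  ]
```

View pics/w2.png

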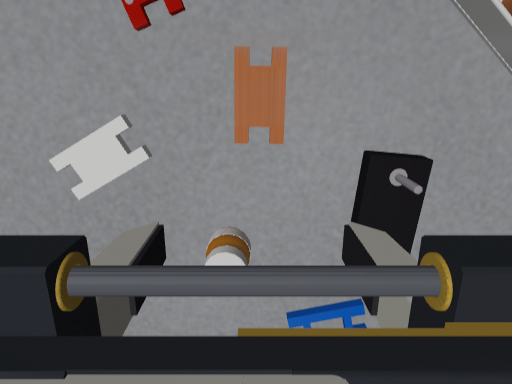

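play_rows:
  increments: "3.3 0.2 1 0.9 1;3.3 0.2 3 0 1;0 0 4 0 1;0 0 4 0 1;0 0 3 0 1"

```text
clock: 4.43
position: [0.5931, -0.0827, 0.0467]
ee_rot: [-2.93, -1.13, 0.0]
force: [-0.4, 0.3, 0.2]
width: 1.0
gripper_force: 0.0
```

```bash
python3 - <<'E'
from h import *
togo((.5952,-.0821),42.)
E
```

```text
pos [ 0.5931 -0.0827  0.0467] yaw 42.2 zdir [-0.001  0.001 -1.   ] F [-0.4  0.3  0.2] t 4.43 w 1.0
turn 0.19 shift now [ 0.2   0.09 -0.  ] after turn [ 0.2   0.09 -0.  ]
```

play_rows:
  increments: "0.2 0.1 2.5 0.2 1;0 0 1.6 0 1;0 0 0.2 0 1;0 0 0 0 -1;0 0 0 0 -1"
  grip_force: 45

```text
clock: 4.85
position: [0.5962, -0.0844, 0.0072]
ee_rot: [2.934, 1.121, 0.003]
force: [-0.4, 0.3, 0.6]
width: 0.903
gripper_force: 0.0
```

play_rows:
  increments: "0 0 0 0 -1;0 0 0 0 -1;0 0 0 0 -1;0 0 0 0 -1"

```text
clock: 5.18
position: [0.5956, -0.0849, 0.0065]
ee_rot: [2.935, 1.12, 0.002]
force: [0.3, -0.3, 0.5]
width: 0.613
gripper_force: 0.0
```

play_rows:
  increments: "0 0 0.3 0 -1;0 0 0 0 -1;0 0 0 0 -1;0 0 0 0 -1;0 0 0 0 -1"

```text
clock: 5.6
position: [0.5952, -0.0844, 0.0033]
ee_rot: [-2.934, -1.12, -0.001]
force: [-3.4, 2.1, 10.4]
width: 0.54
gripper_force: 45.0
```

```bash
python3 - <<'E'
from h import *
togo((.5952,-.0821),42.)
print(frame()[2]["gripper_force"])
E
```

```text
pos [ 0.5952 -0.0844  0.0033] yaw 41.8 zdir [ 0.     0.001 -1.   ] F [-3.4  2.1 10.4] t 5.6 w 0.54
turn -0.22 shift now [ 0.15 -0.17  0.  ] after turn [ 0.15 -0.17  0.  ]
45.004586577415466
```

play_rows:
  increments: "0 0 -2 0 -1;0 0 -4 0 -1;0 0 -4 0 -1;0 0 -4 4.1 -1;0 0 -1 0 -1"

```text
clock: 6.02
position: [0.5977, -0.0862, 0.1582]
ee_rot: [2.973, 1.006, 0.01]
force: [1.4, -0.9, -3.5]
width: 0.537
gripper_force: 45.0
```

play_rows:
  increments: "-3.5 2.9 0 0 -1;-3.5 2.9 0 0 -1;-3.5 2.9 0 0 -1;-3.5 2.9 0 0 -1;-3.5 2.9 0 0 -1"

```text
clock: 6.43
position: [0.5483, -0.2895, 0.1517]
ee_rot: [-2.972, -1.015, 0.001]
force: [0.9, -0.4, -3.9]
width: 0.539
gripper_force: 45.0
```

play_rows:
  increments: "0 0 0 0 -1;0 0 0 0 -1"

```text
clock: 6.6
position: [0.547, -0.2921, 0.152]
ee_rot: [2.976, 1.004, -0.003]
force: [-0.0, 0.8, -3.9]
width: 0.54
gripper_force: 45.0
```

```bash
python3 - <<'E'
from h import *
w=vision.get_image("wrist");save(w,"w3.png")
find("cell_base",w,zr=.0245)
W=world(w); 
# rod tops: points at z .060-.075 near the base
P=W[(w["z_map"]>0)&(W[...,2]>.062)&(W[...,2]<.074)&(np.hypot(W[...,0]-.601,W[...,1]+.265)<.08)]
import scipy.cluster.vq as q
if len(P)>5:
    c,l=q.kmeans2(P,2,seed=1,minit='++');print(c.round(4),np.bincount(l), np.degrees(np.arctan2(*(c[1]-c[0])[[1,0]])), c.mean(0))
togo((.601,-.265),37.7)
E
```

```text
cell_base 0.56 [ 95. 260.] z 0.0245 [ 601.1 -263. ] [124.3  64.2] long 37.7
[[ 0.6332 -0.238   0.0683]
 [ 0.5691 -0.2875  0.0678]] [122 101] -142.32261609174108 [ 0.60111769 -0.26271162  0.0680793 ]
pos [ 0.5491 -0.2874  0.1517] yaw 37.7 zdir [-0.001  0.001 -1.   ] F [-0.6  0.9 -3.7] t 6.7 w 0.538
turn -0.03 shift now [ 5.47  1.4  -0.  ] after turn [ 5.47  1.4  -0.  ]
```

View pics/w3.png

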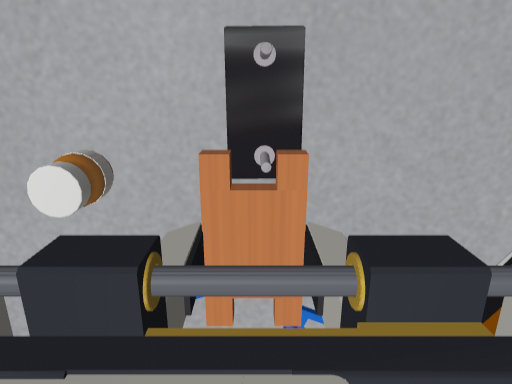

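The held copper is at (255,220) and the base with its rods is at (264,50) and (264,158). I'll measure the plate against the base within the same picture.

```bash
cat >> h.py <<'E'
def rel(name,zplate_top,cname=None):
    "held plate vs rods/base in the same wrist picture -> tool shift"
    w=vision.get_image("wrist");W=world(w);ok=w["z_map"]>0
    p,R,s=frame(); 
    P=W[ok&(W[...,2]>.062)&(W[...,2]<.074)&(np.hypot(W[...,0]-.601,W[...,1]+.263)<.065)&(np.hypot(W[...,0]-.601,W[...,1]+.263)>.03)]
    from scipy.cluster.vq import kmeans2
    c,l=kmeans2(P,np.array([[.6332,-.238,.068],[.5691,-.2875,.068]]),minit='matrix')
    b=c.mean(0);ab=np.degrees(np.arctan2(*(c[0]-c[1])[[1,0]]));print("rods mid",b.round(4),"ang",ab.round(1),"len",np.linalg.norm(c[0]-c[1]).round(4),np.bincount(l))
    for d in cut_out(name,w)[:2]:
        m=d["mask"]&ok;Q=W[m];z=np.median(Q[:,2]);
        L=(Q-p)@R  # tool frame
        Lz=np.median(L[:,2]);L=L[abs(L[:,2]-Lz)<.004]
        r=cv2.minAreaRect((L[:,:2]*1000).astype(np.float32));a=(r[2]+45)%90-45
        bt=(b-p)@R*1000
        print(name,round(d["confidence"],2),"top z",z.round(4),"in tool",np.round(r[0],1),np.round(r[1],1),"x range",np.percentile(L[:,0]*1000,[.5,99.5]).round(1),"y range",np.percentile(L[:,1]*1000,[.5,99.5]).round(1),"rot",round(a,1))
        print(" rods in tool",bt[:2].round(1),"front-edge centre x est",(np.percentile(L[:,0]*1000,99.5)-46).round(1))
    togo(b[:2],ab)
    return w
E
python3 - <<'E'
from h import *
for i in range(3): print(frame()[0].round(4)); 
rel("copper_plate",.16)
print(frame()[0].round(4))
E
```

```text
[ 0.5491 -0.2874  0.1517]
[ 0.5491 -0.2874  0.1517]
[ 0.5491 -0.2874  0.1517]
rods mid [ 0.6011 -0.2626  0.0681] ang 37.7 len 0.081 [123 101]
copper_plate 0.77 top z 0.1608 in tool [0.2 0.9] [92.9 50.3] x range [-44.9  46.4] y range [-23.8  25.6] rot 0.1
 rods in tool [55.3 12.8] front-edge centre x est 0.4
copper_plate 0.55 top z 0.0593 in tool [  -6.5 -151.6] [43.2 41.8] x range [-26.3  14.7] y range [-172.  -130.6] rot 32.4
 rods in tool [55.3 12.8] front-edge centre x est -31.3
pos [ 0.5499 -0.2862  0.1519] yaw 37.8 zdir [-0.001  0.001 -1.   ] F [-0.   0.2 -3.6] t 6.8 w 0.538
turn 0.08 shift now [ 5.5   1.28 -0.  ] after turn [ 5.5   1.27 -0.  ]
[ 0.5499 -0.2862  0.1519]
```

play_rows:
  increments: "2.7 0.6 0 0 -1;2.8 0.6 0 0 -1;0 0 2 0 -1;0 0 2 0 -1;0 0 0.8 0 -1"

```text
clock: 7.22
position: [0.6001, -0.2608, 0.1018]
ee_rot: [-2.969, -1.019, 0.004]
force: [-1.1, 0.3, -3.8]
width: 0.537
gripper_force: 45.0
```

play_rows:
  increments: "0 0 0 0 -1;0 0 0 0 -1;0 0 0 0 -1;0 0 0 0 -1;0 0 0 0 -1"

```text
clock: 7.63
position: [0.6007, -0.2645, 0.1058]
ee_rot: [2.973, 1.013, 0.002]
force: [0.4, -0.2, -3.1]
width: 0.535
gripper_force: 45.0
```

```bash
python3 - <<'E'
from h import *
save(rel("copper_plate",.16),"w4.png")
togo((.6011,-.2628),37.7)
E
```

```text
rods mid [ 0.6014 -0.2625  0.0681] ang 37.7 len 0.0817 [154]
copper_plate 0.79 top z 0.115 in tool [1.1 0.5] [93.  50.2] x range [-43.8  47.4] y range [-24.1  25.2] rot 0.0
 rods in tool [ 1.8 -1.1] front-edge centre x est 1.4
pos [ 0.6005 -0.2643  0.1054] yaw 37.6 zdir [ 0.001 -0.    -1.   ] F [-0.4  0.7 -3.4] t 7.73 w 0.541
turn -0.1 shift now [ 0.18 -0.09  0.  ] after turn [ 0.18 -0.09  0.  ]
pos [ 0.6005 -0.2643  0.1054] yaw 37.6 zdir [ 0.001 -0.    -1.   ] F [-0.4  0.7 -3.4] t 7.73 w 0.541
turn -0.05 shift now [ 0.14 -0.09  0.  ] after turn [ 0.14 -0.09  0.  ]
  return fun(*args, **kwargs)
```

View pics/w4.png

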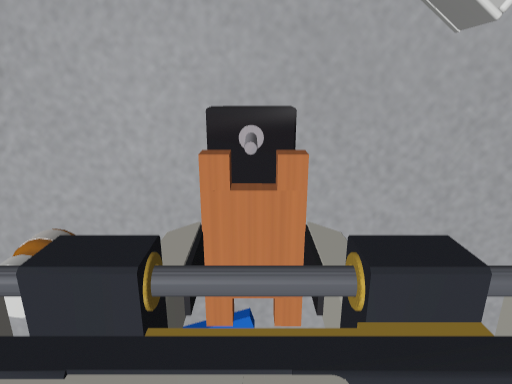

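play_rows:
  increments: "0 -0.1 1 0 -1;0.1 0 1.5 0 -1;0 0 1.5 0 -1;0 0 1.5 0 -1;0 0 1 0 -1"

```text
clock: 8.15
position: [0.5997, -0.2622, 0.0377]
ee_rot: [-2.972, -1.014, 0.002]
force: [-0.9, 0.4, -4.1]
width: 0.542
gripper_force: 45.0
```

play_rows:
  increments: "0 0 0.3 0 -1;0 0 0.2 0 -1;0 0 0 0 -1;0 0 0 0 -1;0 0 0 0 -1"

```text
clock: 8.57
position: [0.6009, -0.263, 0.0355]
ee_rot: [2.973, 1.014, 0.002]
force: [-1.1, -0.5, -3.4]
width: 0.54
gripper_force: 45.0
```

```bash
python3 - <<'E'
from h import *
togo((.6011,-.2628),37.7)
E
```

```text
pos [ 0.6009 -0.263   0.0355] yaw 37.7 zdir [ 0.001 -0.    -1.   ] F [-1.1 -0.5 -3.4] t 8.57 w 0.54
turn -0.04 shift now [ 0.03 -0.01  0.  ] after turn [ 0.03 -0.01  0.  ]
```

Position is good. Lowering gently the last 9 mm.

play_rows:
  increments: "0 0 0.2 0 -1;0 0 0.2 0 -1;0 0 0.2 0 -1;0 0 0 0 -1;0 0 0 0 -1"

```text
clock: 8.98
position: [0.6003, -0.2626, 0.0285]
ee_rot: [-2.973, -1.014, 0.0]
force: [-0.1, 0.6, -2.8]
width: 0.536
gripper_force: 45.0
```

play_rows:
  increments: "0 0 0.1 0 -1;0 0 0.1 0 -1;0 0 0.1 0 -1;0 0 0 0 -1;0 0 0 0 -1"

```text
clock: 9.4
position: [0.6006, -0.2628, 0.0273]
ee_rot: [-2.973, -1.014, -0.002]
force: [-4.0, 2.9, 13.1]
width: 0.538
gripper_force: 45.0
```

play_rows:
  increments: "0 0 0 0 0.6;0 0 0 0 0.6;0 0 0 0 0.6;0 0 0 0 0.6;0 0 0 0 0.6"

```text
clock: 9.82
position: [0.6005, -0.2628, 0.0257]
ee_rot: [2.973, 1.014, 0.0]
force: [-0.3, 0.4, 0.0]
width: 0.79
gripper_force: 0.0
```

play_rows:
  increments: "0 0 -1 0 1;0 0 -2 0 1;0 0 -4 0 1;0 0 -4 0 1;0 0 -4 0 1"

```text
clock: 10.23
position: [0.5999, -0.2629, 0.1779]
ee_rot: [2.974, 1.013, -0.001]
force: [1.2, -0.3, 0.8]
width: 0.994
gripper_force: 0.0
```

```bash
python3 - <<'E'
from h import *
w=vision.get_image("top")
find("copper_plate",w); find("blue_frame",w)
a=np.radians(145.5);x=np.array([np.cos(a),np.sin(a)])
togo((.453,-.329)-.08*x,145.5)
togo((.453,-.329)+.08*x,145.5)
E
```

```text
blue_frame 0.87 [248. 382.] z 0.0132 [ 341.6 -398.3] [50.2 90.1] long 121.5
blue_frame 0.85 [215. 357.] z 0.0125 [ 454.1 -330.2] [50.  91.8] long 145.4
blue_frame 0.46 [213. 393.] z 0.0082 [ 449.9 -450.6] [33.1 55.8] long 104.2
pos [ 0.6022 -0.2642  0.1803] yaw 37.6 zdir [ 0.007 -0.002 -1.   ] F [ 0.1  0.1 -1.2] t 10.38 w 0.998
turn 72.14 shift now [-13.32   3.64  -0.03] after turn [-0.62 13.79 -0.03]
pos [ 0.6022 -0.2642  0.1803] yaw 37.6 zdir [ 0.007 -0.002 -1.   ] F [ 0.1  0.1 -1.2] t 10.38 w 0.998
turn 72.14 shift now [-18.22 -11.59  -0.14] after turn [-16.62  13.79  -0.14]
```

play_rows:
  increments: "0 0 0 7.1 1;0 0 0 7.1 1;0 0 0 7.1 1;0 0 0 7.1 1;0 0 0 7.1 1"

```text
clock: 10.8
position: [0.5999, -0.2623, 0.175]
ee_rot: [-3.14, -0.049, 0.002]
force: [0.5, 0.1, -0.3]
width: 1.002
gripper_force: 0.0
```

play_rows:
  increments: "0 0 0 7.1 1;0 0 0 7.1 1;0 0 0 7.1 1;0 0 0 7.1 1;0 0 0 7.1 1"

```text
clock: 11.22
position: [0.5999, -0.2623, 0.1749]
ee_rot: [-3.006, 0.911, 0.003]
force: [-0.3, 0.4, 0.5]
width: 1.002
gripper_force: 0.0
```

play_rows:
  increments: "-2.8 2.3 0 1 1;-2.8 2.3 0 0 1;-2.8 2.3 0 0 1;-2.8 2.3 0 0 1;-2.8 2.3 0 0 1"

```text
clock: 11.63
position: [0.4177, -0.2787, 0.1749]
ee_rot: [-3.001, 0.927, 0.003]
force: [-0.1, -0.2, 0.9]
width: 1.001
gripper_force: 0.0
```

play_rows:
  increments: "-2.6 2.3 0 0 1;0 0 0 0 1;0 0 0 0 1;0 0 0 0 1;0 0 0 0 1"

```text
clock: 12.05
position: [0.3866, -0.2834, 0.1756]
ee_rot: [3.002, -0.925, -0.0]
force: [0.7, -0.3, 0.1]
width: 1.002
gripper_force: 0.0
```

```bash
python3 - <<'E'
from h import *
w=vision.get_image("wrist");save(w,"w5.png")
find("blue_frame",w,zr=.0125)
togo((.4541,-.3302),145.4)
E
```

```text
blue_frame 0.79 [ 77. 270.] z 0.0125 [ 454.4 -328.8] [50.1 91.8] long 145.5
blue_frame 0.73 [ 18. 359.] z 0.0125 [ 449.1 -443.6] [32.9 47.5] long 105.2
blue_frame 0.72 [134. 367.] z 0.0125 [ 341.7 -397.3] [50.9 92.3] long 122.6
pos [ 0.3865 -0.2835  0.1755] yaw -34.3 zdir [-0.001 -0.001 -1.   ] F [-0.2 -0.1 -0.2] t 12.15 w 0.996
turn 0.34 shift now [ 8.22  0.05 -0.  ] after turn [ 8.22  0.   -0.  ]
```

View pics/w5.png

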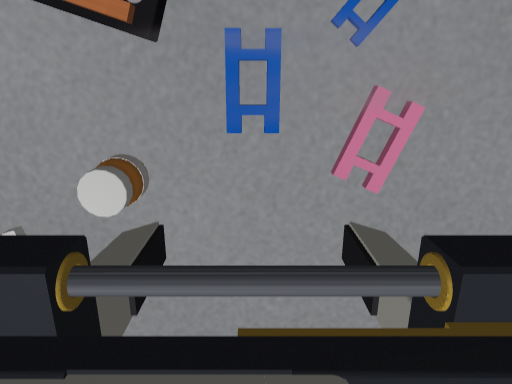

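play_rows:
  increments: "3.1 0 0 0.2 1;3.1 0 2 0 1;2 -0.1 4 0 1;0 0 4 0 1;0 0 4 0 1"

```text
clock: 12.57
position: [0.4541, -0.3293, 0.0362]
ee_rot: [3.0, -0.93, 0.001]
force: [0.0, -0.3, 0.2]
width: 1.004
gripper_force: 0.0
```

play_rows:
  increments: "0 0 2 0 1;0 0 0.8 0 1;0 0 0 0 -1;0 0 0 0 -1;0 0 0 0 -1"
  grip_force: 20

```text
clock: 12.98
position: [0.4536, -0.3294, 0.012]
ee_rot: [2.999, -0.932, 0.004]
force: [0.8, -0.2, 0.1]
width: 0.833
gripper_force: 0.0
```

```bash
python3 - <<'E'
from h import *
togo((.4544,-.3288),145.5)
E
```

```text
pos [ 0.4536 -0.3294  0.012 ] yaw -34.5 zdir [ 0.002 -0.001 -1.   ] F [ 0.8 -0.2  0.1] t 12.98 w 0.833
turn -0.03 shift now [ 0.04 -0.09  0.  ] after turn [ 0.04 -0.09  0.  ]
```

play_rows:
  increments: "0 0 0.6 0 -1;0 0 0 0 -1;0 0 0 0 -1"

```text
clock: 13.23
position: [0.453, -0.3284, 0.0049]
ee_rot: [-3.0, 0.932, -0.001]
force: [-0.5, -0.2, -0.4]
width: 0.616
gripper_force: 0.0
```

play_rows:
  increments: "0 0 0 0 -1;0 0 0 0 -1;0 0 0 0 -1;0 0 0 0 -1;0 0 0 0 -1"

```text
clock: 13.65
position: [0.4529, -0.3285, 0.0049]
ee_rot: [-3.0, 0.933, -0.001]
force: [-0.3, 1.6, 5.6]
width: 0.54
gripper_force: 20.0
```

play_rows:
  increments: "0 0 -2 0 -1;0 0 -4 0 -1;0 0 -4 0 -1;0 0 -4 0 -1;0 0 -1 0 -1"

```text
clock: 14.07
position: [0.4537, -0.331, 0.1597]
ee_rot: [2.997, -0.934, 0.01]
force: [1.7, -1.0, -0.1]
width: 0.544
gripper_force: 20.0
```

play_rows:
  increments: "0 0 0 -7.1 -1;0 0 0 -7.1 -1;0 0 0 -7.1 -1;0 0 0 -7.1 -1;0 0 0 -7.1 -1"

```text
clock: 14.48
position: [0.4525, -0.3283, 0.1542]
ee_rot: [-3.141, -0.036, 0.0]
force: [-0.9, 0.1, -0.9]
width: 0.54
gripper_force: 20.0
```

play_rows:
  increments: "0 0 0 -7.1 -1;0 0 0 -7.1 -1;0 0 0 -7.1 -1;0 0 0 -7.1 -1;0 0 0 -7.1 -1"

```text
clock: 14.9
position: [0.4523, -0.3284, 0.1541]
ee_rot: [-2.981, -0.992, 0.0]
force: [-0.2, -0.4, 0.1]
width: 0.54
gripper_force: 20.0
```

play_rows:
  increments: "3.4 1.3 0 -1.2 -1;3.4 1.3 0 0 -1;3.4 1.2 0 0 -1;0 0 0 0 -1;0 0 0 0 -1"

```text
clock: 15.32
position: [0.5585, -0.2953, 0.1533]
ee_rot: [-2.971, -1.02, 0.001]
force: [-1.2, -0.5, -0.3]
width: 0.543
gripper_force: 20.0
```

play_rows:
  increments: "0 0 0 0 -1;0 0 0 0 -1;0 0 0 0 -1"

```text
clock: 15.57
position: [0.5555, -0.2978, 0.1545]
ee_rot: [-2.974, -1.011, 0.001]
force: [0.0, -0.4, -0.2]
width: 0.54
gripper_force: 20.0
```

```bash
python3 - <<'E'
from h import *
w=rel("blue_frame",.16);save(w,"w6.png"); find("copper_plate",w,zr=.0365)
E
```

```text
rods mid [ 0.6012 -0.2628  0.0681] ang 37.6 len 0.081 [115 103]
blue_frame 0.98 top z 0.1621 in tool [0.2 0.5] [50.2 92.4] x range [-45.   46.1] y range [-24.3  25.3] rot -0.0
 rods in tool [57.3 -0. ] front-edge centre x est 0.1
blue_frame 0.72 top z 0.0079 in tool [-164.8   50.8] [50.5 18.2] x range [-174.3 -156.1] y range [27.3 76.3] rot -3.4
 rods in tool [57.3 -0. ] front-edge centre x est -202.1
pos [ 0.556  -0.2976  0.1547] yaw 37.6 zdir [ 0.  0. -1.] F [-0.1 -0.1 -0.5] t 15.67 w 0.54
turn -0.07 shift now [ 5.7 -0.   0. ] after turn [5.7 0.  0. ]
copper_plate 0.77 [106. 253.] z 0.0365 [ 602.2 -262.2] [91.6 50.1] long 37.6
```

View pics/w6.png

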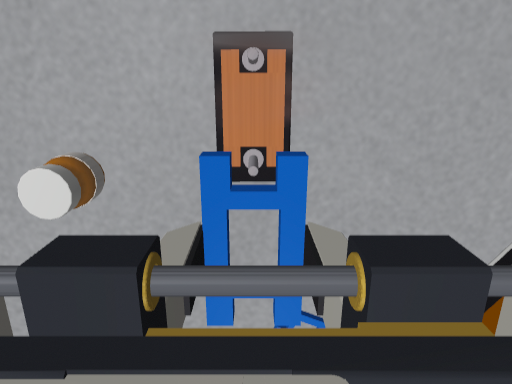

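Copper sits square with both rods in its notches: rods at (253,60) and (253,160). Moving blue over it.

play_rows:
  increments: "2.8 0 1.5 0 -1;2.9 0 1.5 0 -1;0 0 1.5 0 -1;0 0 0 0 -1;0 0 0 0 -1"

```text
clock: 16.13
position: [0.601, -0.2623, 0.109]
ee_rot: [-2.973, -1.013, 0.003]
force: [-0.4, -0.4, 0.2]
width: 0.541
gripper_force: 20.0
```

play_rows:
  increments: "0 0 0 0 -1;0 0 0 0 -1;0 0 0 0 -1;0 0 0 0 -1"

```text
clock: 16.47
position: [0.6019, -0.2629, 0.1104]
ee_rot: [2.973, 1.012, 0.002]
force: [0.0, 0.6, -1.3]
width: 0.541
gripper_force: 20.0
```

```bash
python3 - <<'E'
from h import *
togo((.6011,-.2627),37.7)
rel("blue_frame",.16)
E
```

```text
pos [ 0.6019 -0.2629  0.1104] yaw 37.6 zdir [ 0.001 -0.    -1.   ] F [ 0.   0.6 -1.3] t 16.47 w 0.541
turn -0.1 shift now [-0.05 -0.06 -0.  ] after turn [-0.05 -0.06 -0.  ]
rods mid [ 0.6025 -0.2617  0.0664] ang 37.7 len 0.0791 [146  37]
blue_frame 0.59 top z 0.1179 in tool [-0.   0.9] [50.9 93. ] x range [-45.   46.2] y range [-24.2  25.5] rot -0.1
 rods in tool [ 1.1 -0.5] front-edge centre x est 0.2
pos [ 0.6019 -0.2625  0.11  ] yaw 37.6 zdir [ 0.001 -0.    -1.   ] F [-1.2  0.2 -0.8] t 16.57 w 0.537
turn -0.06 shift now [ 0.1  -0.03  0.  ] after turn [ 0.1  -0.03  0.  ]
```

play_rows:
  increments: "0 -0.1 1.5 0 -1;0 0 1.5 0 -1;0 0 1.5 0 -1;0 0 1.2 0 -1;0 0 0.5 0 -1"

```text
clock: 16.98
position: [0.6005, -0.2609, 0.0458]
ee_rot: [-2.972, -1.013, 0.002]
force: [-1.1, 0.5, -0.1]
width: 0.541
gripper_force: 20.0
```

play_rows:
  increments: "0 0 0 0 -1;0 0 0 0 -1;0 0 0 0 -1;0 0 0 0 -1"

```text
clock: 17.32
position: [0.6018, -0.2617, 0.0484]
ee_rot: [2.973, 1.014, 0.002]
force: [-0.6, 0.1, -1.0]
width: 0.541
gripper_force: 20.0
```

play_rows:
  increments: "0 0 0.2 0 -1;0 0 0.2 0 -1;0 0 0.1 0 -1;0 0 0 0 -1;0 0 0 0 -1"

```text
clock: 17.73
position: [0.6012, -0.2614, 0.0424]
ee_rot: [-2.973, -1.014, 0.0]
force: [-0.2, -0.4, -0.9]
width: 0.542
gripper_force: 20.0
```

play_rows:
  increments: "0 0 0.1 0 -1;0 0 0.1 0 -1;0 0 0.1 0 -1;0 0 0 0 -1;0 0 0 0 -1"

```text
clock: 18.15
position: [0.6014, -0.2615, 0.0409]
ee_rot: [-2.973, -1.014, -0.002]
force: [-4.3, 3.8, 13.4]
width: 0.54
gripper_force: 20.0
```

play_rows:
  increments: "0 0 0 0 0.6;0 0 0 0 0.6;0 0 0 0 0.6;0 0 0 0 0.6;0 0 0 0 0.6"

```text
clock: 18.57
position: [0.6012, -0.2613, 0.0392]
ee_rot: [-2.973, -1.014, 0.0]
force: [-1.0, 0.1, -0.0]
width: 0.791
gripper_force: 0.0
```

play_rows:
  increments: "0 0 -1 0 1;0 0 -2 0 1;0 0 -4 0 1;0 0 -4 0 1;0 0 -3 0 1"

```text
clock: 18.98
position: [0.6015, -0.2622, 0.1832]
ee_rot: [2.972, 1.012, 0.002]
force: [0.2, -0.6, 1.0]
width: 1.0
gripper_force: 0.0
```

play_rows:
  increments: "0 0 0 7 1;0 0 0 7 1;0 0 0 7 1;0 0 0 7 1;0 0 0 7 1"

```text
clock: 19.4
position: [0.6013, -0.2614, 0.1804]
ee_rot: [-3.141, -0.063, -0.001]
force: [-0.1, -0.3, -0.3]
width: 0.997
gripper_force: 0.0
```

play_rows:
  increments: "0 0 0 7 1;0 0 0 7 1;0 0 0 6.5 1;-3.2 -2.1 0 0 1;-3.2 -2.1 0 0 1"

```text
clock: 19.82
position: [0.5527, -0.203, 0.1796]
ee_rot: [3.101, -0.491, 0.0]
force: [1.4, 1.9, 1.0]
width: 0.997
gripper_force: 0.0
```

play_rows:
  increments: "-3.2 -2.1 0 0 1;-3.2 -2.1 0 0 1;-3.2 -2.1 0 0 1;-3.2 -2.1 0 0 1;-3.2 -2.1 0 0 1"

```text
clock: 20.23
position: [0.4331, -0.0534, 0.1795]
ee_rot: [-3.102, 0.487, 0.001]
force: [-0.8, 1.4, 0.6]
width: 0.996
gripper_force: 0.0
```

play_rows:
  increments: "-3.2 -2.2 0 0 1;-3 -2.2 0 0 1;0 0 0 0 1;0 0 0 0 1;0 0 0 0 1"

```text
clock: 20.65
position: [0.3978, -0.0035, 0.1807]
ee_rot: [-3.103, 0.486, -0.003]
force: [0.4, 0.3, 0.1]
width: 1.004
gripper_force: 0.0
```

```bash
python3 - <<'E'
from h import *
w=vision.get_image("wrist");save(w,"w7.png")
find("white_plate",w,zr=.0125)
togo((.436,-.005),162.2)
find("blue_frame",vision.get_image("top"))
E
```

```text
white_plate 0.83 [129. 238.] z 0.0125 [436.7  -3. ] [49.8 91.9] long 162.7
pos [ 0.398  -0.005   0.1805] yaw -18.0 zdir [ 0.002 -0.001 -1.   ] F [ 0.7 -0.7  0.1] t 20.75 w 0.999
turn -0.22 shift now [ 3.62 -1.18  0.01] after turn [ 3.62 -1.16  0.01]
blue_frame 0.89 [162. 333.] z 0.0485 [ 601.7 -263.7] [91.7 51.7] long 37.4
blue_frame 0.6 [247. 374.] z 0.0119 [ 340.8 -398.6] [51.8 93.2] long 123.9
```

play_rows:
  increments: "1.8 -0.7 2 -0.6 1;1.8 -0.6 4 0 1;0 0 4 0 1;0 0 3 0 1;0 0 1.5 0 1"

```text
clock: 21.27
position: [0.4304, -0.0042, 0.0391]
ee_rot: [3.101, -0.477, -0.004]
force: [-0.1, 1.6, 0.7]
width: 0.998
gripper_force: 0.0
```

play_rows:
  increments: "0 0 1.5 0 1;0 0 1 0 1;0 0 0.3 0 -1;0 0 0 0 -1;0 0 0 0 -1"
  grip_force: 25

```text
clock: 21.68
position: [0.4322, -0.003, 0.0147]
ee_rot: [3.104, -0.475, 0.003]
force: [0.4, -0.1, 1.0]
width: 0.826
gripper_force: 0.0
```

```bash
python3 - <<'E'
from h import *
togo((.4367,-.003),162.7)
E
```

```text
pos [ 0.4322 -0.003   0.0147] yaw -17.4 zdir [ 0.001 -0.002 -1.   ] F [ 0.4 -0.1  1. ] t 21.68 w 0.826
turn -0.09 shift now [ 0.43 -0.14  0.  ] after turn [ 0.43 -0.13  0.  ]
```

play_rows:
  increments: "0.4 -0.1 0.4 0 -0.2;0 0 0.4 0 0.2;0 0 0.1 0 0.3;0 0 0 0 0.3"

```text
clock: 22.02
position: [0.436, -0.0022, 0.0054]
ee_rot: [3.105, -0.472, 0.002]
force: [0.5, -0.2, -0.7]
width: 0.652
gripper_force: 0.0
```

play_rows:
  increments: "0 0 0 0 -1;0 0 0 0 -1;0 0 0 0 -1;0 0 0 0 -1;0 0 0 0 -1"

```text
clock: 22.43
position: [0.436, -0.0023, 0.0057]
ee_rot: [3.105, -0.472, 0.003]
force: [-1.2, -0.6, 2.7]
width: 0.539
gripper_force: 25.0
```

play_rows:
  increments: "0 0 -2 0 -1;0 0 -4 0 -1;0 0 -4 0 -1;0 0 -4 0 -1;0 0 -1 0 -1"

```text
clock: 22.85
position: [0.4377, -0.0029, 0.1596]
ee_rot: [-3.105, 0.474, -0.01]
force: [2.1, -0.4, -1.5]
width: 0.54
gripper_force: 25.0
```

play_rows:
  increments: "0 0 0 -7 -1;0 0 0 -7 -1;0 0 0 -7 -1;0 0 0 -7 -1;0 0 0 -7 -1"

```text
clock: 23.27
position: [0.4354, -0.0019, 0.1553]
ee_rot: [3.102, 0.493, 0.001]
force: [0.1, -0.1, -1.7]
width: 0.538
gripper_force: 25.0
```

play_rows:
  increments: "0 0 0 -7 -1;0 0 0 -7 -1;0 0 0 -6.1 -1;-1.1 3.8 0 0 -1;-1.1 3.8 0 0 -1"

```text
clock: 23.68
position: [0.4648, -0.074, 0.1551]
ee_rot: [-2.968, -1.028, -0.001]
force: [1.8, 0.2, -1.6]
width: 0.541
gripper_force: 25.0
```

play_rows:
  increments: "-1.1 3.8 0 0 -1;-1.1 3.8 0 0 -1;-1.1 3.8 0 0 -1;-1.1 3.8 0 0 -1;-1 3.9 0 0 -1"

```text
clock: 24.1
position: [0.5393, -0.2612, 0.1551]
ee_rot: [2.972, 1.018, 0.001]
force: [1.3, -0.1, -0.8]
width: 0.538
gripper_force: 25.0
```

play_rows:
  increments: "-1 3.9 0 0 -1;0 0 0 0 -1;0 0 0 0 -1;0 0 0 0 -1;0 0 0 0 -1"

```text
clock: 24.52
position: [0.5552, -0.2949, 0.1554]
ee_rot: [-2.971, -1.02, -0.001]
force: [-0.0, -0.2, -1.5]
width: 0.543
gripper_force: 25.0
```

```bash
python3 - <<'E'
from h import *
w=rel("white_plate",.16);save(w,"w8.png"); find("blue_frame",w,zr=.0485)
E
```

```text
rods mid [ 0.6012 -0.2628  0.0682] ang 37.7 len 0.0811 [116  97]
white_plate 0.94 top z 0.1622 in tool [-0.3  0.5] [50.3 92.9] x range [-45.6  45.8] y range [-24.3  25.2] rot -0.1
 rods in tool [55.8  2.9] front-edge centre x est -0.2
pos [ 0.5555 -0.2948  0.1559] yaw 37.9 zdir [ 0.001  0.    -1.   ] F [ 0.6  0.9 -1.1] t 24.62 w 0.539
turn 0.2 shift now [5.58 0.28 0.01] after turn [5.58 0.26 0.01]
blue_frame 0.93 [105. 242.] z 0.0485 [ 602.1 -261.7] [92. 50.] long 37.6
```

View pics/w8.png

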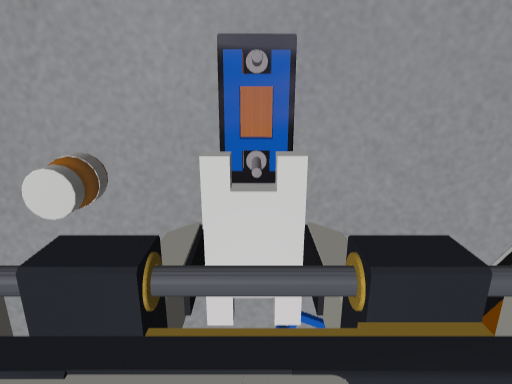

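Blue is on copper with the rods through its notches at (256,62) and (256,162). White goes next.

play_rows:
  increments: "2.8 0.1 1.5 0.2 -1;2.8 0.1 1.5 0 -1;0 0 1.5 0 -1;0 0 0 0 -1;0 0 0 0 -1"

```text
clock: 25.08
position: [0.6005, -0.263, 0.1107]
ee_rot: [2.973, 1.014, -0.001]
force: [-0.6, -0.7, 0.1]
width: 0.539
gripper_force: 25.0
```

play_rows:
  increments: "0 0 0 0 -1;0 0 0 0 -1;0 0 0 0 -1;0 0 0 0 -1"

```text
clock: 25.42
position: [0.601, -0.2646, 0.112]
ee_rot: [2.972, 1.011, 0.003]
force: [0.2, -0.7, -2.2]
width: 0.537
gripper_force: 25.0
```

```bash
python3 - <<'E'
from h import *
togo((.6015,-.2625),37.7)
rel("white_plate",.16)
E
```

```text
pos [ 0.601  -0.2646  0.112 ] yaw 37.6 zdir [ 0.003 -0.002 -1.   ] F [ 0.2 -0.7 -2.2] t 25.42 w 0.537
turn -0.14 shift now [ 0.17 -0.14 -0.  ] after turn [ 0.17 -0.14 -0.  ]
rods mid [ 0.6014 -0.2625  0.0681] ang 37.7 len 0.0817 [147]
white_plate 0.67 top z 0.0485 in tool [31.  -1.9] [35.2 49.9] x range [14.2 48.5] y range [-26.6  23. ] rot 0.1
 rods in tool [ 1.4 -1.4] front-edge centre x est 2.5
white_plate 0.66 top z 0.1188 in tool [-0.2  0.5] [50.3 92.9] x range [-45.5  45.9] y range [-24.1  25.4] rot -0.1
 rods in tool [ 1.4 -1.4] front-edge centre x est -0.1
pos [ 0.601  -0.2643  0.1116] yaw 37.6 zdir [ 0.002 -0.001 -1.   ] F [-0.7 -0.  -1.1] t 25.52 w 0.54
turn -0.11 shift now [ 0.15 -0.12 -0.  ] after turn [ 0.15 -0.12 -0.  ]
  return fun(*args, **kwargs)
```

play_rows:
  increments: "0.2 -0.2 1.5 0 -1;0 0 1.5 0 -1;0 0 1.2 0 -1;0 0 0.8 0 -1;0 0 0.2 0 -1"

```text
clock: 25.93
position: [0.6006, -0.2609, 0.0575]
ee_rot: [2.974, 1.012, -0.001]
force: [-0.2, -0.3, -2.1]
width: 0.538
gripper_force: 25.0
```

play_rows:
  increments: "0 0 0 0 -1;0 0 0 0 -1;0 0 0 0 -1;0 0 0 0 -1"

```text
clock: 26.27
position: [0.6019, -0.2616, 0.0598]
ee_rot: [2.972, 1.012, 0.003]
force: [0.9, 0.3, -2.6]
width: 0.54
gripper_force: 25.0
```

play_rows:
  increments: "0 0 0.2 0 -1;0 0 0.2 0 -1;0 0 0.1 0 -1;0 0 0 0 -1;0 0 0 0 -1"

```text
clock: 26.68
position: [0.6014, -0.2613, 0.054]
ee_rot: [2.972, 1.012, 0.001]
force: [0.7, -0.7, -1.6]
width: 0.542
gripper_force: 25.0
```

play_rows:
  increments: "0 0 0.1 0 -1;0 0 0.1 0 -1;0 0 0.1 0 -1;0 0 0 0 -1;0 0 0 0 -1"

```text
clock: 27.1
position: [0.6016, -0.2613, 0.0536]
ee_rot: [2.973, 1.012, 0.004]
force: [-7.3, 5.5, 23.6]
width: 0.542
gripper_force: 25.0
```

play_rows:
  increments: "0 0 -0.1 0 0.6;0 0 0 0 0.6;0 0 0 0 0.6;0 0 0 0 0.6;0 0 0 0 0.6"

```text
clock: 27.52
position: [0.6014, -0.2613, 0.0518]
ee_rot: [2.972, 1.012, 0.001]
force: [-0.4, -0.3, 0.2]
width: 0.792
gripper_force: 0.0
```

play_rows:
  increments: "0 0 -1 0 1;0 0 -2 0 1;0 0 -4 0 1;0 0 -4 0 1;0 0 -2 0 1"

```text
clock: 27.93
position: [0.6023, -0.2627, 0.1874]
ee_rot: [2.969, 1.01, 0.007]
force: [0.1, -0.4, -0.2]
width: 0.995
gripper_force: 0.0
```

play_rows:
  increments: "0 0 0 -6.7 1;0 0 0 -6.7 1;0 0 0 -6.7 1;0 0 0 -6.6 1;3.5 -2.1 0 0 1"

```text
clock: 28.35
position: [0.5955, -0.2309, 0.1838]
ee_rot: [2.655, 1.663, -0.003]
force: [-0.9, -0.6, 1.2]
width: 1.001
gripper_force: 0.0
```

play_rows:
  increments: "3.5 -2.1 0 0 1;3.5 -2.1 0 0 1;3.5 -2.1 0 0 1;3.5 -2 0 0 1;3.5 -2 0 0 1"

```text
clock: 28.77
position: [0.5802, -0.0165, 0.1825]
ee_rot: [2.658, 1.67, 0.002]
force: [0.7, 0.2, 0.5]
width: 1.001
gripper_force: 0.0
```

play_rows:
  increments: "3.5 -2 0 0 1;0 0 0 0 1;0 0 0 0 1;0 0 0 0 1;0 0 0 0 1"

```text
clock: 29.18
position: [0.5779, 0.0202, 0.1822]
ee_rot: [2.659, 1.667, 0.001]
force: [-0.3, -0.1, 0.1]
width: 0.998
gripper_force: 0.0
```

```bash
python3 - <<'E'
from h import *
w=vision.get_image("wrist");save(w,"w9.png")
find("red_plate",w,zr=.0125)
togo((.602,.074),64.4)
E
```

```text
red_plate 0.74 [100. 252.] z 0.0125 [602.4  75.8] [92. 50.] long 64.6
pos [0.5779 0.0201 0.182 ] yaw 64.1 zdir [ 0.002 -0.002 -1.   ] F [0.6 0.  0.2] t 29.28 w 0.999
turn -0.26 shift now [ 5.9  -0.18 -0.  ] after turn [ 5.9  -0.15 -0.  ]
```

View pics/w9.png

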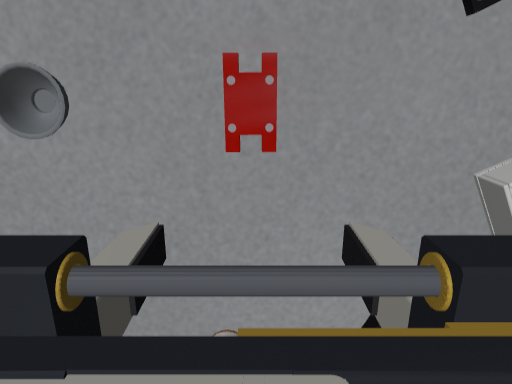

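The view shows the 92x50 red plate with four screw heads at (250,100), so the smaller one is confirmed. Grasping it.

play_rows:
  increments: "3 -0.1 2 -0.5 1;3.1 -0.1 4 0 1;0 0 4 0 1;0 0 3 0 1;0 0 1.7 0 1"

```text
clock: 29.7
position: [0.5984, 0.0718, 0.0381]
ee_rot: [2.653, 1.682, -0.006]
force: [-1.1, 0.3, 0.1]
width: 1.0
gripper_force: 0.0
```

play_rows:
  increments: "0 0 1.4 0 1;0 0 0.8 0 1;0 0 0.2 0 0.4;0 0 0 0 0.3;0 0 0 0 0.3"
  grip_force: 25

```text
clock: 30.12
position: [0.6009, 0.0723, 0.0186]
ee_rot: [2.651, 1.681, 0.003]
force: [-0.6, -0.5, 1.0]
width: 0.828
gripper_force: 0.0
```

```bash
python3 - <<'E'
from h import *
togo((.6024,.0758),64.6)
E
```

```text
pos [0.6009 0.0723 0.0186] yaw 64.8 zdir [ 0.003 -0.001 -1.   ] F [-0.6 -0.5  1. ] t 30.12 w 0.828
turn 0.17 shift now [ 0.38 -0.02  0.  ] after turn [ 0.38 -0.02  0.  ]
```

play_rows:
  increments: "0.4 0 0.8 0.2 0.3;0 0 0.5 0 0.3;0 0 0 0 0.3;0 0 0 0 0.3"

```text
clock: 30.45
position: [0.6017, 0.0766, 0.0045]
ee_rot: [2.654, 1.679, 0.0]
force: [-0.2, -0.8, 0.3]
width: 0.653
gripper_force: 0.0
```

play_rows:
  increments: "0 0 0 0 -1;0 0 0 0 -1;0 0 0 0 -1;0 0 0 0 -1;0 0 0 0 -1"

```text
clock: 30.87
position: [0.6021, 0.0763, 0.005]
ee_rot: [2.654, 1.678, 0.001]
force: [-0.8, 0.1, 1.4]
width: 0.539
gripper_force: 25.0
```

play_rows:
  increments: "0 0 -2 0 -1;0 0 -4 0 -1;0 0 -4 0 -1;0 0 -4 0 -1;0 0 -1 0 -1"

```text
clock: 31.28
position: [0.6046, 0.0762, 0.1608]
ee_rot: [2.652, 1.675, 0.012]
force: [1.7, -0.6, -1.4]
width: 0.538
gripper_force: 25.0
```

play_rows:
  increments: "0 0 0 6.7 -1;0 0 0 6.7 -1;0 0 0 6.7 -1;0 0 0 6.7 -1;0 0 0 0 -1"

```text
clock: 31.7
position: [0.6014, 0.0769, 0.1542]
ee_rot: [2.973, 1.01, 0.0]
force: [-0.5, -1.4, -0.5]
width: 0.537
gripper_force: 25.0
```

play_rows:
  increments: "-2.6 2.7 0 0 -1;-2.6 2.7 0 0 -1;-2.6 2.7 0 0 -1;-2.6 2.7 0 0 -1;-2.6 2.7 0 0 -1"

```text
clock: 32.12
position: [0.5812, -0.1113, 0.1547]
ee_rot: [2.968, 1.025, 0.001]
force: [1.3, -0.3, -0.9]
width: 0.542
gripper_force: 25.0
```

play_rows:
  increments: "-2.6 2.7 0 0 -1;-2.6 2.7 0 0 -1;-2.7 2.6 0 0 -1;-2.7 2.6 0 0 -1;-2.7 2.6 0 0 -1"

```text
clock: 32.53
position: [0.5569, -0.2972, 0.1548]
ee_rot: [2.969, 1.024, 0.001]
force: [0.9, -0.7, -2.1]
width: 0.539
gripper_force: 25.0
```

play_rows:
  increments: "0 0 0 0 -1;0 0 0 0 -1;0 0 0 0 -1;0 0 0 0 -1"

```text
clock: 32.87
position: [0.5581, -0.2939, 0.1547]
ee_rot: [2.97, 1.023, 0.002]
force: [0.4, 0.9, -1.4]
width: 0.54
gripper_force: 25.0
```

```bash
python3 - <<'E'
from h import *
w=rel("red_plate",.16);save(w,"w10.png"); find("white_plate",w,zr=.0605)
E
```

```text
rods mid [ 0.6011 -0.2635  0.067 ] ang 36.6 len 0.0783 [156 112]
red_plate 0.69 top z 0.1623 in tool [-0.4  0.5] [92.8 50.2] x range [-45.5  45.7] y range [-24.2  25.3] rot 0.0
 rods in tool [52.4  2.5] front-edge centre x est -0.3
red_plate 0.28 top z 0.0247 in tool [53.6  2. ] [122.3  64. ] x range [ -7.2 114.5] y range [-29.7  34. ] rot 0.3
 rods in tool [52.4  2.5] front-edge centre x est 68.5
pos [ 0.5582 -0.2938  0.1549] yaw 38.0 zdir [ 0.001 -0.    -1.   ] F [ 0.   0.1 -1.8] t 32.97 w 0.543
turn 1.44 shift now [5.24 0.25 0.  ] after turn [5.25 0.12 0.  ]
white_plate 0.81 [110. 252.] z 0.0605 [ 602.3 -261.5] [90.4 50.1] long 37.7
white_plate 0.71 [224. 257.] z 0.0605 [ 580.  -278.4] [21.7 44.5] long 147.5
```

View pics/w10.png

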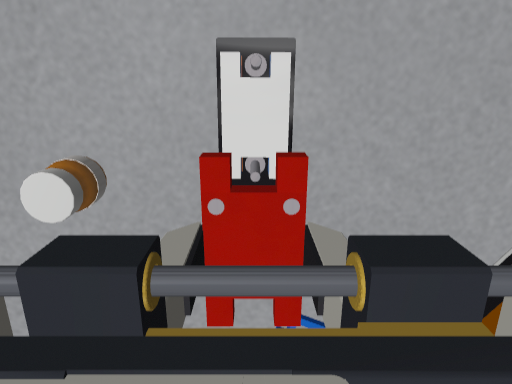

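White is well seated, with rods at (256,66) and (255,168). The rod clusters are contaminated by the white top at this height, so I'll use the known rod centre.

play_rows:
  increments: "2.7 0.1 1.5 0.3 -1;2.7 0 1.5 0 -1;0 0 1.5 0 -1;0 0 0 0 -1;0 0 0 0 -1"

```text
clock: 33.43
position: [0.6006, -0.2625, 0.1096]
ee_rot: [2.973, 1.012, -0.001]
force: [-0.3, -0.6, -1.3]
width: 0.542
gripper_force: 25.0
```

play_rows:
  increments: "0 0 0 0 -1;0 0 0 0 -1;0 0 0 0 -1;0 0 0 0 -1;0 0 0 0 -1"

```text
clock: 33.85
position: [0.601, -0.2638, 0.1107]
ee_rot: [2.973, 1.009, 0.003]
force: [0.5, 1.0, -1.3]
width: 0.539
gripper_force: 25.0
```

```bash
python3 - <<'E'
from h import *
rel("red_plate",.16)
togo((.6014,-.2625),37.7)
E
```

```text
rods mid [ 0.6014 -0.2626  0.0678] ang 37.6 len 0.0815 [163]
red_plate 0.6 top z 0.1183 in tool [-0.4  0.6] [50.2 93. ] x range [-45.2  45.8] y range [-24.1  25.2] rot -0.1
 rods in tool [ 0.9 -0.7] front-edge centre x est -0.2
pos [ 0.601  -0.2636  0.1105] yaw 37.5 zdir [ 0.002 -0.001 -1.   ] F [ 0.2 -0.6 -0.3] t 33.95 w 0.538
turn -0.06 shift now [ 0.09 -0.05 -0.  ] after turn [ 0.09 -0.05 -0.  ]
pos [ 0.601  -0.2636  0.1105] yaw 37.5 zdir [ 0.002 -0.001 -1.   ] F [ 0.2 -0.6 -0.3] t 33.95 w 0.538
turn -0.2 shift now [ 0.09 -0.06 -0.  ] after turn [ 0.09 -0.06 -0.  ]
  return fun(*args, **kwargs)
```

play_rows:
  increments: "0.1 -0.1 1.2 0 -1;0 0 1.2 0 -1;0 0 1 0 -1;0 0 0.5 0 -1;0 0 0 0 -1"

```text
clock: 34.37
position: [0.6001, -0.2615, 0.0689]
ee_rot: [-2.974, -1.01, 0.003]
force: [0.2, -0.7, -1.0]
width: 0.54
gripper_force: 25.0
```

play_rows:
  increments: "0 0 0 0 -1;0 0 0 0 -1;0 0 0 0 -1;0 0 0 0 -1"

```text
clock: 34.7
position: [0.6016, -0.2623, 0.0717]
ee_rot: [2.973, 1.009, 0.003]
force: [0.5, -0.1, -2.0]
width: 0.54
gripper_force: 25.0
```

play_rows:
  increments: "0 0 0.2 0 -1;0 0 0.2 0 -1;0 0 0.1 0 -1;0 0 0 0 -1;0 0 0 0 -1"

```text
clock: 35.12
position: [0.6012, -0.2621, 0.066]
ee_rot: [2.973, 1.01, 0.001]
force: [-0.4, 0.3, -1.8]
width: 0.537
gripper_force: 25.0
```

play_rows:
  increments: "0 0 0.1 0 -1;0 0 0.1 0 -1;0 0 0 0 -1;0 0 0 0 -1"

```text
clock: 35.45
position: [0.6014, -0.2622, 0.065]
ee_rot: [2.973, 1.009, 0.003]
force: [-2.4, 1.4, 5.8]
width: 0.538
gripper_force: 25.0
```

Contact at the right height. Releasing, raising and checking.

play_rows:
  increments: "0 0 0 0 0.6;0 0 0 0 0.6;0 0 0 0 0.6;0 0 0 0 0.6;0 0 0 0 0.6"

```text
clock: 35.87
position: [0.6013, -0.2622, 0.0641]
ee_rot: [2.973, 1.009, 0.001]
force: [0.4, -0.0, -0.2]
width: 0.793
gripper_force: 0.0
```

play_rows:
  increments: "0 0 -1 0 0.6;0 0 -2 0 0.6;0 0 -4 0 0.6;-3 0 -3 0 0.6;-3 0 0 0 0.6"

```text
clock: 36.28
position: [0.5574, -0.2996, 0.1701]
ee_rot: [2.965, 1.013, 0.012]
force: [-0.2, -1.6, 0.7]
width: 0.805
gripper_force: 0.0
```

play_rows:
  increments: "0 0 0 0 0.6;0 0 0 0 0.6;0 0 0 0 0.6;0 0 0 0 0.6;0 0 0 0 0.6"

```text
clock: 36.7
position: [0.5547, -0.2971, 0.1631]
ee_rot: [2.973, 1.012, 0.001]
force: [0.1, -0.2, -1.4]
width: 0.796
gripper_force: 0.0
```

```bash
python3 - <<'E'
from h import *
w=vision.get_image("wrist");b=vision.get_image("side")
find("red_plate",w,zr=.0725)
c=cv2.resize(b["frame"][200:280,280:380],(512,384),interpolation=2)
cv2.imwrite("pics/end.png",cv2.cvtColor(np.hstack([w["frame"][:,100:400],c]),cv2.COLOR_RGB2BGR)[:, :800])
togo((.6014,-.2625),37.7)
E
```

```text
red_plate 0.9 [108. 257.] z 0.0725 [ 601.6 -262.7] [92.2 50.1] long 37.5
red_plate 0.46 [ 56. 253.] z 0.0725 [ 595.2 -254.8] [94.5 34.3] long 42.8
pos [ 0.5543 -0.2976  0.1632] yaw 37.6 zdir [ 0.001 -0.001 -1.   ] F [ 0.4 -0.3 -0.7] t 36.85 w 0.8
turn -0.14 shift now [5.88 0.09 0.  ] after turn [5.88 0.1  0.  ]
```

View pics/end.png

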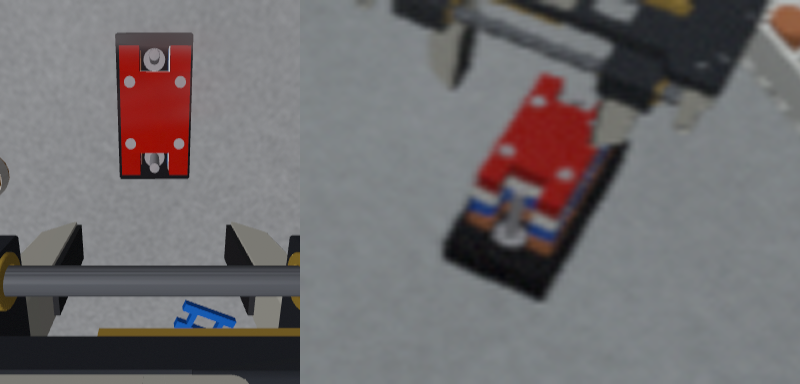

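The stack stands square: red on top at 72 mm, rods in both notches at (154,60) and (154,165), and the copper, blue, white, red order visible from the side.

```bash
python3 -c "
from cell import job
print(job.sign_off())"
```

```text
the job is handed in; nothing more can be done
None
```

The cell is built on the black base in the order asked: copper, blue, white, red. All four plates lie flat and square with a rod in both end notches; nothing else was moved, and the job was handed in at about 37 s on the robot's clock.

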